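# Clear the returns pile on the archive table

## Robot

A 6-joint arm with a two-finger parallel gripper is mounted at the origin on the work surface. World frame = base frame: x ahead of the robot, y to its left, z up, the work surface at z = 0. Lengths are in m, angles in degrees, forces in N, time in s.
With the tool pointing down it reaches from about 0.3 to 0.775 m from the base axis. Payload 14.6 kg.
Tool frame: the origin (TCP) lies midway between the tips of the shut fingers; the grasp point (between the pads) lies 19 mm behind it; z points along the fingers, y is the line along which they close (so a half turn about z gives the same grasp; the last joint's range is limited). The gripper opens to 94 mm and grips with 3 to 60 N. Pads are 16 mm wide; open, the fingers measure 119 mm over their backs; the gripper's body (75 mm by 177 mm) begins 78 mm behind the grasp point.
Start: joints at [63.449, 17.183, 87.147, -0, 75.671, -3.816], TCP at [0.213, 0.507, 0.205] pointing down, gripper open.
Joint ranges: [-173.82, 173.82], [-45.26, 126.66], [13.44, 144.39], [-59.66, 239.66], [0, 175.72], [-146.38, 146.38]. Speed limits (degrees/s): [127.2, 127.2, 147.25, 180, 180, 180].

## Interface

Orientations are given as [roll, pitch, yaw] about the fixed x, y, z axes, in that order (R = Rz(yaw) Ry(pitch) Rx(roll)).
In Python, from rig import r, imaging gives the robot as it stands.
- The arm moves only by the shell command python3 -m inch 'ROWS' [FORCE]. ROWS is JSON, a list of rows, each a list of 7 numbers: the opening, from 0 (shut) to 1 (fully open), then the shift along the world's x, y, z in m, then the turn, a rotation vector about the world's x, y, z in units of 8 degrees (1.0 is 8 degrees). A call has 1 to 10 rows; each row shifts and turns the commanded pose from where the row before left it; what a row does not reach is not made up. A row lasts 1/8 s, in which the tool goes at most 62.5 mm and 10.7 degrees, less where a joint would pass 70% of its speed; a pose out of reach is approached as far as the arm can. A call is refused whole if a number of a shift passes 0.0625 or a number of a turn 1, either way. A call with a gripper value outside its range is refused whole. The fingers move at their own pace and stop on an object; FORCE is the grip in N (left out, the last holds). Time passes only in rows, so rows that do not move let the fingers close. It gives the time, the measured TCP pose, the force, the opening and the grip force at its end, in the units of the state.
- r.get_obs(): the state, without advancing time (a new reading comes with each control period).
- imaging.camera(name): name is "scene" or "top" or "wrist"; returns (picture, depth): 420x560x3 uint8, red, green, blue; 420x560 float32, m along the optical axis (not along the pixel's ray), 0 where there is no reading.
- imaging.camera_params(name): a dict with "camera_matrix" (3x3 intrinsics, pixels), "extrinsics" (4x4, takes a point from world to camera coordinates); the wrist camera has in their place "mount" (4x4, takes a point from camera to tool coordinates, whose origin is the TCP and whose axes are the flange's). Camera axes: x right, y up, looking along -z (the intrinsics and any distortion apply to the point x, -y, -z); pixel columns grow to the right and rows downward; lengths in m; the calibration is good to about 2 mm. The wrist camera is an equidistant fisheye: a pixel r from the principal point sees the ray r / f radians off the axis. A picture is of the moment at which its call begins: read the wrist's pose just before it. camera_params takes no time and is no camera call.
- r.close_job(): hands the job in; it is judged then, once.
The state is a dict: "clock": time; "q": joint angles; "qd": joint speeds; "tau": joint torques, N m; "position": TCP position; "eef_rot": TCP orientation; "wrist_force": force on the tool from outside, world axes, zero at the start; "ft_torque": the same for the moment, N m; "gripper_width": opening from 0.0 (shut) to 1.0 (fully open); "grasp_force": force on a finger pad.
Only numpy, scipy, OpenCV 4.12 (cv2) and the standard library are available. Lean on these libraries where they do the work, as an engineer would, in place of code of your own. Each camera call takes 0.05 s, during which the arm holds its last target. There are 200 camera calls.

## Task

Take the pile of returned film things apart from the top, keeping everything upright, and put each where it belongs: the small cardboard carton flat in the square tray, the grey slide box flat in the long tray, and each round film tin nested squarely on the standing tin of its own width. The two standing tins stay where they are.

Things in the scene. Friction and masses are not known exactly. Their poses are not given: they have to be found in the camera images.
- carton_center (a point): Small brown cardboard film carton, 36 x 36 x 44 mm high, loose, about 60 g. It is the top of the pile, standing in the sunk lid of the wide tin of the pile. Point: its centre, 22 mm above its underside; z up, x and y square to its sides.
- widetin_center (a point): Wide film tin of the pile: loose, grey tinplate with a dark band round its side, 62 mm in diameter, 30 mm high, about 140 g, standing on one half of the slide box (either end), under the carton. Tapered foot 5 mm high, then straight sides up to 30 mm; on top a raised rim 3 mm thick, 4 mm high, round a sunk lid. Point: its centre, 15 mm above its underside; z up.
- slimtin_center (a point): The slim film tin of the pile: loose, grey tinplate with a dark band round its side, 46 mm in diameter, 30 mm high, about 90 g, standing on the other half of the slide box, beside the wide tin (centres about 78 mm apart along the box). Same build as the wide tin. Point: its centre, 15 mm above its underside; z up.
- slidebox_center (a point): Grey plastic slide box at the bottom of the pile: loose, 160 (its x) x 60 (its y) x 42 mm high, about 350 g, flat top, lying on the table. Point: its centre, 21 mm above its underside; z up.
- longtray_in (a point): Fixed dark steel tray for the slide box: outside 192 (its x) x 92 (its y) x 12 mm high, walls 4 mm thick, inside 184 x 84. Point: centre of its inner floor, which lies 8 mm below the rim; z up.
- squaretray_in (a point): Fixed dark steel tray for the carton: outside 70 x 70 x 12 mm high, walls 4 mm thick, inside 62 x 62. Point: centre of its inner floor, which lies 8 mm below the rim; z up, x and y square to its sides.
- widemate_seat (a point): Standing wide tin, loose but heavy (about 300 g), alone on the table: same shape as the wide tin of the pile. The wide tin of the pile nests on it: its foot drops into the rim with 2 mm play all round (the taper centres it) and its underside rests on the sunk lid. Point: centre of its sunk lid, 26 mm above its underside and 4 mm below the top of its rim; z up.
- slimmate_seat (a point): Standing slim tin, loose but heavy (about 220 g), alone on the table: same shape as the slim tin of the pile. The slim tin of the pile nests on it in the same way. Point: centre of its sunk lid, 26 mm above its underside and 4 mm below the top of its rim; z up.
Mind the look-alikes: they are no part of the job. Leave any turquoise look-alike of the part that bears slidebox_center alone. What is shaped like the part that bears widemate_seat but pink is not meant.

How it is judged:
By the outcome, as a careful person would: the job done as asked, in the order asked, and still so for the second after the job is handed in, with the robot touching nothing.
It also fails if it takes over 128 s, if anything falls off the work surface, if the arm or the gripper's body presses on something with over 40 N, if the wrist force passes 120 N, or if a joint passes its speed limit or range.

## Working session

There is one attempt and no reset: what is moved stays moved. The work goes in short steps, Python scripts to look and compute and a shell command to move; the robot and the scene stay as the last step left them, time stands still between calls to the robot, and variables do not carry over. Pictures are saved under pics/ and viewed, at most 14 in all, crops included, and the job is handed in when it is done.

```bash
mkdir -p pics; ls
cat > h.py <<'E'
import numpy as np, cv2
from rig import r, imaging
def snap(n,f):
    p,d=imaging.camera(n); cv2.imwrite(f'pics/{f}.png',p[:,:,::-1]); np.save(f'pics/{f}.npy',d); return p,d
def cloud(n,d):
    c=imaging.camera_params(n);K=np.array(c['camera_matrix']);E=np.linalg.inv(np.array(c['extrinsics']))
    v,u=np.mgrid[:d.shape[0],:d.shape[1]]
    x=(u-K[0,2])/K[0,0]*d; y=(v-K[1,2])/K[1,1]*d
    P=np.stack([x,-y,-d,np.ones_like(d)],-1)@E.T
    return P[...,:3]
E
python3 - <<'E'
from h import *
for n in('scene','top'):
    p,d=snap(n,n+'0'); c=imaging.camera_params(n); print(n,{k:np.round(v,3).tolist() if not isinstance(v,str) else v for k,v in c.items()}, (d==0).mean())
print(r.get_obs())
E
```

```text
pics
scene {'camera_matrix': [[472.396, 0.0, 273.528], [0.0, 472.396, 215.74], [0.0, 0.0, 1.0]], 'extrinsics': [[0.004, 1.0, -0.022, 0.009], [-0.633, 0.02, 0.774, 0.254], [0.774, 0.011, 0.633, -1.384], [0.0, 0.0, 0.0, 1.0]]} 0.0038860544217687075
top {'camera_matrix': [[501.653, 0.0, 276.114], [0.0, 501.653, 203.392], [0.0, 0.0, 1.0]], 'extrinsics': [[-0.026, -0.999, 0.027, -0.017], [0.986, -0.022, 0.162, -0.47], [-0.162, 0.031, 0.986, -1.158], [0.0, 0.0, 0.0, 1.0]]} 0.0037414965986394557
{'clock': 0.1, 'q': array([ 6.34500652e+01,  1.72124982e+01,  8.71761041e+01, -1.40610218e-04,
        7.56698120e+01, -3.81558354e+00]), 'qd': array([ 0.02164432, -0.01647681, -0.00790792,  0.03800868,  0.06180735,
       -0.00209887]), 'tau': array([ 2.09300859e-03, -5.32649732e+01, -3.53280544e+01,  7.09508755e-02,
        2.36222288e-02, -6.82614609e-05]), 'position': array([0.21245041, 0.50706307, 0.20494728]), 'eef_rot': array([-1.79941706e+02, -3.75129633e-03,  1.57265682e+02]), 'wrist_force': array([-1.75960832,  0.86335415, -0.47975181]), 'ft_torque': array([-0.06467636, -0.017833  , -0.01313353]), 'grasp_force': 0.0, 'gripper_width': 0.9998410230463397}
```

View pics/top0.png

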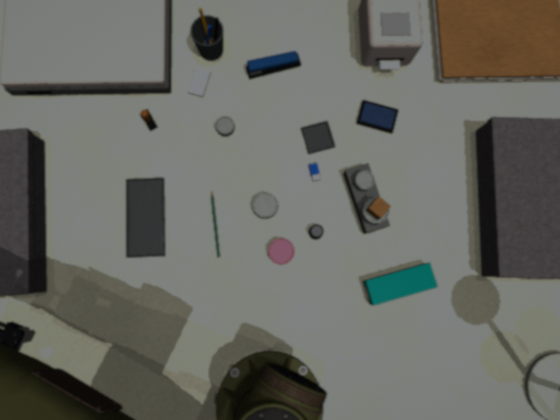

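View pics/scene0.png

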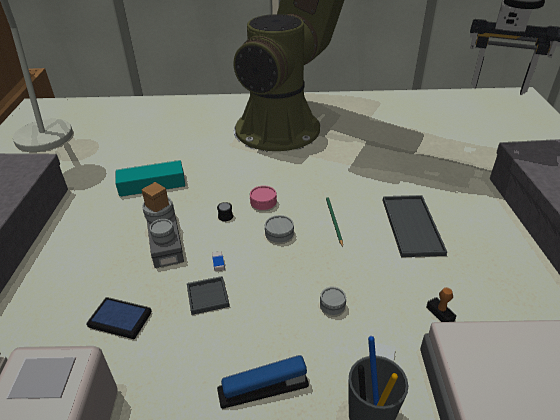

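The top view shows:
- The pile's slide box is at (367,197), the slim tin on it at (363,180), and the wide tin with the carton at (376,208).
- The trays are square at (318,137) and long at (146,217).
- Wide-mate candidates are grey (265,205) and pink (281,250). The grey one fits, because pink is excluded.
- The slim mate is at (225,126).
- Slide-box candidates are grey (367,197) and turquoise (400,283). The grey one under the tins fits.

I'll confirm this in a crop and measure from both views.

```bash
cat > m.py <<'E'
from h import *
import sys
rois={'carton':(360,190,400,225),'pile':(335,155,400,240),'wm':(248,188,282,222),'sm':(212,114,238,138),'sq':(298,118,338,157),'long':(118,170,172,265),'turq':(355,255,445,310)}
E
python3 - <<'E'
from h import *
dt=np.load('pics/top0.npy');ds=np.load('pics/scene0.npy')
T=cloud('top',dt).reshape(-1,3);S=cloud('scene',ds).reshape(-1,3)
# approximate world centres from top pixel
Tc=cloud('top',dt)
def rect(P): 
    (c,s,a)=cv2.minAreaRect((P[:,:2]*1000).astype(np.float32)); return np.round(c,1),np.round(s,1),round(a,1)
for n,(u,v),R,bands in [('carton',(378,208),.05,[(.10,.14)]),('widetin',(376,208),.06,[(.058,.082)]),('slim',(363,180),.045,[(.058,.082)]),('box',(367,197),.11,[(.035,.05)]),('wm',(265,205),.05,[(.015,.045),(.023,.028),(.0285,.035)]),('sm',(225,126),.045,[(.015,.045),(.023,.028),(.0285,.035)]),('sq',(318,137),.06,[(.008,.02),(.001,.007)]),('long',(146,217),.13,[(.008,.02),(.001,.007)]),('pink',(281,250),.05,[(.015,.045)]),('turq',(400,283),.11,[(.03,.06)]),('blk',(316,231),.04,[(.01,.1)]),('usb',(314,171),.03,[(.006,.1)])]:
    c=Tc[v,u]
    print(n,np.round(c*1000))
    for lo,hi in bands:
        for nm,A in(('T',T),('S',S)):
            m=(np.hypot(*(A[:,:2]-c[:2]).T)<R)&(A[:,2]>lo)&(A[:,2]<hi);P=A[m]
            if len(P)>5: print('  ',nm,lo,len(P),'z med %.1f'%(np.median(P[:,2])*1000),rect(P), 'mean',np.round(P.mean(0)*1000,1))
p=cv2.imread('pics/top0.png')[100:310,200:450]; cv2.imwrite('pics/crop0.png',cv2.resize(p,None,fx=2.8,fy=2.8,interpolation=cv2.INTER_CUBIC))
E
```

```text
carton [ 442. -254.  112.]
   T 0.1 277 z med 110.9 (array([ 444.9, -259.4]), array([36.1, 37.8]), 49.1) mean [ 443.7 -258.2  110.6]
   S 0.1 289 z med 112.0 (array([ 442.6, -255.9]), array([40. , 38.1]), 47.4) mean [ 447.3 -254.6  110.2]
widetin [ 442. -250.  112.]
   T 0.058 318 z med 68.5 (array([ 455.3, -248.7]), array([93.2, 56.9]), 33.5) mean [ 444.  -249.4   68.6]
   S 0.058 434 z med 69.9 (array([ 463.3, -248.8]), array([78.4, 61.6]), 18.9) mean [ 462.  -250.    69.9]
slim [ 516. -234.   65.]
   T 0.058 318 z med 67.9 (array([ 516.2, -237.3]), array([44.9, 45. ]), 42.3) mean [ 515.9 -237.    67.7]
   S 0.058 386 z med 68.8 (array([ 515.4, -234.7]), array([46.5, 44.2]), 35.6) mean [ 517.7 -233.8   68.2]
box [ 479. -245.   46.]
   T 0.035 794 z med 41.0 (array([ 479.5, -247.3]), array([160.2,  61.5]), 15.8) mean [ 482.1 -239.9   41.2]
   S 0.035 603 z med 42.4 (array([ 482.3, -244.2]), array([154.1,  62.7]), 15.9) mean [ 521.6 -229.8   42.3]
wm [468.  -2.  26.]
   T 0.015 533 z med 25.5 (array([468.3,  -1.6]), array([61.4, 61. ]), 42.0) mean [468.2  -2.1  25.6]
   S 0.015 581 z
[... 2271 characters left out ...]
2.   43.]
   T 0.03 1793 z med 40.7 (array([ 273. , -316.6]), array([ 60.7, 161.5]), 14.0) mean [ 272.6 -315.4   40.6]
   S 0.03 1180 z med 42.1 (array([ 270.9, -313.4]), array([ 65.9, 160.4]), 14.5) mean [ 278.1 -312.4   41. ]
blk [ 402. -122.   30.]
   T 0.01 155 z med 27.2 (array([ 403.3, -123.4]), array([31.3, 32. ]), 0.2) mean [ 402.5 -123.5   27.2]
   S 0.01 192 z med 27.8 (array([ 401. , -120.1]), array([32.4, 33.1]), 62.8) mean [ 405.3 -120.    24.7]
usb [ 553. -125.   12.]
   T 0.006 153 z med 11.4 (array([ 552.7, -126.5]), array([44.6, 20.9]), 11.1) mean [ 552.3 -126.3   11.5]
   S 0.006 177 z med 12.9 (array([ 550.7, -123.6]), array([44.9, 20.9]), 11.4) mean [ 553.6 -122.9   12.6]
```

View pics/crop0.png

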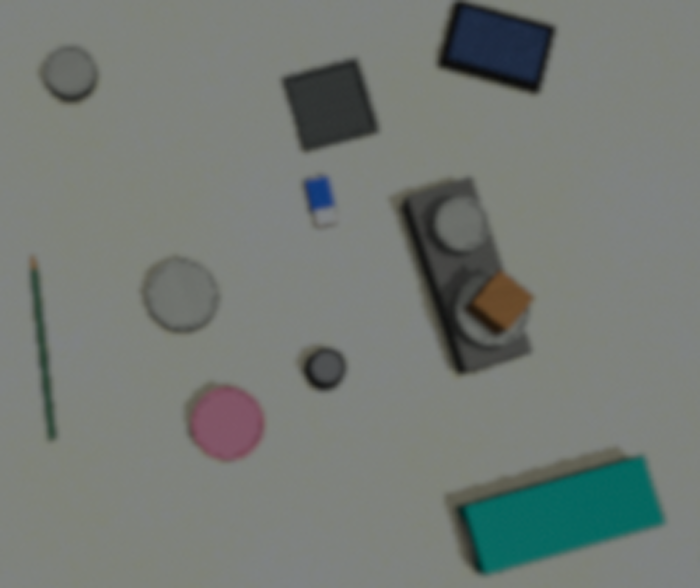

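The crop confirms it: the grey mates, the trays, and the carton (brown) on the wide tin at the near end of the grey box. Heights agree with the text (112, 72, 42, 30 and 12 mm). I'll go above the pile with the yaw set for the carton.

```bash
python3 -m inch '[[1,0.016,-0.054,0,0,0,-0.3],[1,0.016,-0.054,0,0,0,-0.3],[1,0.016,-0.054,0,0,0,-0.3],[1,0.016,-0.054,0,0,0,-0.3],[1,0.016,-0.054,0,0,0,-0.3],[1,0.016,-0.054,0,0,0,-0.3],[1,0.016,-0.054,0,0,0,-0.3],[1,0.016,-0.054,0,0,0,-0.3]]' 30 
python3 -m inch '[[1,0.017,-0.054,0,0,0,0],[1,0.017,-0.054,0,0,0,0],[1,0.017,-0.054,0,0,0,0],[1,0.017,-0.054,0,0,0,0],[1,0.017,-0.054,0,0,0,0],[1,0.017,-0.062,0.01,0,0,0],[1,0,0,0,0,0,0],[1,0,0,0,0,0,0]]'
cat >> h.py <<'E'
from scipy.spatial.transform import Rotation as Ro
def wcloud(f):
    o=r.get_obs(); c=imaging.camera_params('wrist'); p,d=snap('wrist',f)
    K=np.array(c['camera_matrix']); M=np.array(c['mount'])
    v,u=np.mgrid[:d.shape[0],:d.shape[1]]; x=(u-K[0,2])/K[0,0]; y=(v-K[1,2])/K[1,1]; th=np.hypot(x,y)+1e-9
    t=np.tan(np.minimum(th,1.4)); X=x/th*t*d; Y=y/th*t*d
    P=np.stack([X,-Y,-d],-1)@M[:3,:3].T+M[:3,3]
    W=P@Ro.from_euler('xyz',o['eef_rot'],degrees=True).as_matrix().T+o['position']
    W[(d<=0)|(th>1.2)]=9
    return p,W,o
def rect(P):
    (c,s,a)=cv2.minAreaRect((P[:,:2]*1000).astype(np.float32)); return np.round(c,1),np.round(s,1),round(a,1)
def band(W,c,R,lo,hi):
    A=W.reshape(-1,3); return A[(np.hypot(*(A[:,:2]-np.array(c)).T)<R)&(A[:,2]>lo)&(A[:,2]<hi)]
E
python3 - <<'E'
from h import *
p,W,o=wcloud('w1'); print(o['position'],o['eef_rot'],o['q'],o['clock'])
c=imaging.camera_params('wrist'); print(c)
for n,ce,R,lo,hi in[('carton',(.443,-.257),.05,.104,.12),('wide',(.441,-.257),.05,.062,.08),('slim',(.516,-.236),.035,.06,.08),('box',(.48,-.246),.11,.036,.05)]:
    P=band(W,ce,R,lo,hi); print(n,len(P)); 
    if len(P)>5: print(rect(P),np.median(P[:,2]))
E
```

```text
clock: 1.1
position: [0.3406, 0.0735, 0.2055]
eef_rot: [180.0, 0.0, 138.0]
wrist_force: [1.5, 0.7, -0.2]
gripper_width: 0.999
grasp_force: 0.0
clock: 2.1
position: [0.4415, -0.2538, 0.2145]
eef_rot: [-180.0, -0.1, 138.0]
wrist_force: [0.1, 0.7, -0.6]
gripper_width: 0.997
grasp_force: 0.0
[ 0.44154275 -0.25379692  0.21452322] [-1.79997837e+02 -6.81368017e-02  1.38048368e+02] [-3.40151067e+01  1.15950680e+01  9.28971910e+01  7.50218334e-03
  7.55755240e+01 -8.20653496e+01] 2.1
{'camera_matrix': array([[325.1922621 ,   0.        , 275.081532  ],
       [  0.        , 325.1922621 , 211.24050709],
       [  0.        ,   0.        ,   1.        ]]), 'mount': array([[-9.46608424e-04,  9.57576825e-01,  2.88176558e-01,
         8.43352130e-02],
       [ 9.99999531e-01,  8.46827793e-04,  4.70910304e-04,
        -4.90064070e-05],
       [ 2.06896874e-04,  2.88176869e-01, -9.57577177e-01,
        -1.77300670e-01],
       [ 0.00000000e+00,  0.00000000e+00,  0.00000000e+00,
         1.00000000e+00]])}
carton 1536
(array([ 442.1, -257.7]), array([35.9, 35.8]), 48.1) 0.11004448512645443
wide 1197
(array([ 438.1, -254.7]), array([61.3, 52.7]), 49.9) 0.0668392069230841
slim 1425
(array([ 513., -236.]), array([45.7, 45.6]), 7.4) 0.06624138028215351
box 2898
(array([ 476.9, -246.2]), array([160. ,  61.4]), 15.8) 0.039999977752192745
```

View pics/w1.png

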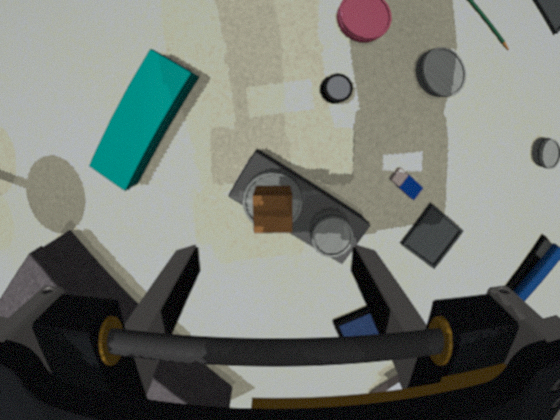

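The wrist view shows the carton at (273,210), square to the fingers. The wide tin rim is around it and the slim tin is at (330,235). The wrist measurement agrees with the fixed cameras within 2 mm. Next I'll descend, grip and lift.

```bash
python3 -m inch '[[1,0.001,-0.004,-0.03,0,0,0],[1,0,0,-0.04,0,0,0],[1,0,0,-0.04,0,0,0],[1,0,0,-0.024,0,0,0],[1,0,0,0,0,0,0],[0.3,0,0,0,0,0,0],[0.3,0,0,0,0,0,0],[0.3,0,0,0,0,0,0],[0.3,0,0,0,0,0,0],[0.3,0,0,0,0,0,0]]' 15
```

```text
clock: 3.4
position: [0.4429, -0.2583, 0.0811]
eef_rot: [180.0, 0.0, 138.1]
wrist_force: [0.2, -0.3, -0.4]
gripper_width: 0.504
grasp_force: 0.0
```

```bash
python3 -m inch '[[0.2,0,0,0,0,0,0],[0.2,0,0,0,0,0,0],[0.2,0,0,0,0,0,0],[0.2,0,0,0,0,0,0],[0.2,0,0,0,0,0,0]]' 15; python3 -m inch '[[0.2,0,0,0.02,0,0,0],[0.2,0,0,0.04,0,0,0],[0.2,0,0,0.04,0,0,0],[0.2,0,0,0,0,0,0],[0.2,0,0,0,0,0,0]]'
```

```text
clock: 4.03
position: [0.4429, -0.2583, 0.0811]
eef_rot: [-180.0, 0.0, 138.1]
wrist_force: [-0.1, -0.5, -0.5]
gripper_width: 0.383
grasp_force: 15.0
clock: 4.65
position: [0.4426, -0.2581, 0.1801]
eef_rot: [-180.0, -0.1, 138.1]
wrist_force: [0.1, -0.0, -1.4]
gripper_width: 0.386
grasp_force: 15.0
```

```bash
python3 -m inch '[[0.2,0.033,0.02,0,0,0,-0.7],[0.2,0.033,0.02,0,0,0,-0.7],[0.2,0.033,0.02,0,0,0,-0.7],[0.2,0.033,0.02,0,0,0,-0.7],[0.2,0.033,0.02,0,0,0,-0.7],[0.2,0.032,0.021,-0.02,0,0,-0.7],[0.2,0,0,-0.04,0,0,0],[0.2,0,0,-0.04,0,0,0],[0.2,0,0,0,0,0,0],[0.2,0,0,0,0,0,0]]'
```

```text
clock: 5.9
position: [0.6403, -0.1375, 0.0821]
eef_rot: [180.0, 0.0, 104.5]
wrist_force: [-0.3, -0.8, -0.2]
gripper_width: 0.381
grasp_force: 15.0
```

Run:
```python
from h import *
p,W,o=wcloud('w2'); print(o['position'],o['eef_rot'])
P=band(W,(.64,-.137),.055,.006,.02); print(len(P),rect(P))
```

```text
[ 0.6402988  -0.13751139  0.08214706] [1.79953268e+02 2.48794775e-02 1.04453498e+02]
1133 (array([ 637.2, -131.5]), array([69.6, 58.3]), 14.2)
```

```bash
python3 -m inch '[[0.2,-0.001,0.001,-0.03,0,0,0],[0.2,0,0,-0.025,0,0,0],[0.2,0,0,-0.008,0,0,0],[0.2,0,0,-0.001,0,0,0],[0.2,0,0,0,0,0,0]]'; python3 -m inch '[[0.6,0,0,0,0,0,0],[0.6,0,0,0,0,0,0],[0.6,0,0,0,0,0,0],[0.6,0,0,0,0,0,0],[0.6,0,0,0.02,0,0,0],[0.6,0,0,0.04,0,0,0],[0.8,0,0,0.05,0,0,0],[1,0,0,0.05,0,0,0]]'
```

```text
clock: 6.58
position: [0.6396, -0.1365, 0.0185]
eef_rot: [179.9, 0.1, 104.5]
wrist_force: [-0.1, 0.4, -1.3]
gripper_width: 0.38
grasp_force: 15.0
clock: 7.58
position: [0.6388, -0.1363, 0.1803]
eef_rot: [179.9, 0.0, 104.5]
wrist_force: [-0.4, -0.1, 0.0]
gripper_width: 0.775
grasp_force: 0.0
```

```bash
python3 -m inch '[[1,-0.02,-0.012,0,0,0,-0.92],[1,-0.02,-0.012,0,0,0,-0.92],[1,-0.02,-0.012,0,0,0,-0.92],[1,-0.02,-0.012,0,0,0,-0.92],[1,-0.02,-0.012,0,0,0,-0.92],[1,-0.02,-0.012,0,0,0,-0.92],[1,-0.02,-0.012,0,0,0,-0.92],[1,-0.02,-0.012,0,0,0,-0.92],[1,-0.02,-0.012,0,0,0,-0.92],[1,-0.018,-0.012,0,0,0,-0.92]]'; python3 -m inch '[[1,0,0,0,0,0,-0.92],[1,0,0,0,0,0,-0.92],[1,0,0,0,0,0,0],[1,0,0,0,0,0,0]]'
cat > k.py <<'E'
from h import *
for n,ce,R,lo,hi in[('carton',(.64,-.137),.035,.04,.06),('sq',(.64,-.137),.055,.008,.02),('wide',(.441,-.257),.04,.060,.08),('slim',(.516,-.236),.035,.06,.08),('box',(.48,-.246),.11,.036,.05),('wm',(.468,0),.05,.016,.04),('sm',(.67,.094),.04,.016,.04),('wm2',(.468,0),.05,.046,.065),('sm2',(.67,.094),.04,.046,.065),('long',(.448,.29),.12,.007,.015)]:
    pass
    globals().setdefault('L',[]).append((n,ce,R,lo,hi))
def show(W):
    for n,ce,R,lo,hi in L:
        P=band(W,ce,R,lo,hi)
        if len(P)>30:
            q=P[:,:2]*1000; k,_=cv2.minEnclosingCircle(q.astype(np.float32)); print(n,len(P),*rect(P),'z',round(np.median(P[:,2])*1000,1),'circ',np.round(k,1),round(2*_,1))
E
python3 - <<'E'
from k import *
p,W,o=wcloud('w3'); print(o['position'],o['eef_rot'],o['q']); show(W)
for n in('top','scene'):
    p,d=snap(n,n+'1'); print(n); show(cloud(n,d))
E
```

```text
clock: 8.82
position: [0.4403, -0.2567, 0.1786]
eef_rot: [179.9, -0.0, 30.6]
wrist_force: [0.9, 0.2, -0.4]
gripper_width: 1.0
grasp_force: 0.0
clock: 9.32
position: [0.441, -0.2563, 0.1777]
eef_rot: [180.0, -0.0, 16.3]
wrist_force: [-0.7, 0.1, -0.7]
gripper_width: 1.0
grasp_force: 0.0
[ 0.44099001 -0.25629463  0.17769854] [ 1.79966418e+02 -3.03669637e-02  1.63147388e+01] [-3.42803291e+01  1.35176418e+01  9.56155154e+01  2.27249310e-03
  7.08216181e+01  3.94041953e+01]
sq 485 [ 618.  -142.9] [29.4 70.2] 11.7 z 10.1 circ [ 619.8 -142.5] 74.7
wide 3498 [ 442.  -257.6] [60.9 61.6] 73.1 z 66.3 circ [ 441.7 -258.2] 62.8
slim 2144 [ 514.6 -235.8] [45.8 46.2] 59.8 z 66.4 circ [ 514.6 -235.9] 47.3
box 3985 [ 476.9 -246.2] [159.7  60.9] 16.2 z 40.0 circ [ 477.  -245.6] 169.0
wm 1944 [466.3  -1.2] [61.9 62.6] 23.3 z 24.3 circ [466.5  -0.9] 64.1
top
carton 229 [ 641.6 -137.6] [36.8 37.3] 14.7 z 47.5 circ [ 641.8 -138. ] 48.3
sq 207 [ 641.  -138.8] [71.4 70. ] 14.2 z 11.4 circ [ 641.2 -139.4] 95.4
slim 248 [ 521.  -237.2] [36.8 45.4] 1.4 z 68.0 circ [ 516.  -237.9] 47.3
box 316 [ 496.8 -242. ] [1
[... 154 characters left out ...]
9.7 z 26.1 circ [670.9  92.3] 47.9
long 513 [447.9 319.5] [192.1 154.9] 1.2 z 9.8 circ [448.2 292.8] 213.8
scene
carton 350 [ 640.  -134.6] [39.1 36.2] 14.8 z 48.3 circ [ 640.4 -134.4] 49.1
sq 354 [ 639.  -135.9] [73.1 69.9] 14.0 z 12.1 circ [ 639.4 -135.5] 97.0
wide 546 [ 442.3 -256.7] [66.1 60.2] 33.5 z 68.7 circ [ 441.6 -257.4] 69.2
slim 368 [ 515.6 -234.8] [47.6 44.5] 34.2 z 68.8 circ [ 514.6 -234. ] 48.8
box 585 [ 479.7 -244.2] [159.1  61.1] 15.9 z 42.5 circ [ 478.3 -243.3] 167.4
wm 574 [467.5   1.5] [63.  61.5] 32.6 z 26.9 circ [466.5   0.7] 66.8
sm 521 [669.6  95.6] [45.  46.5] 53.9 z 26.9 circ [669.5  95. ] 48.8
long 633 [446.2 292.2] [196.1  93.4] 0.9 z 11.0 circ [446.5 290.8] 212.7
```

View pics/w3.png

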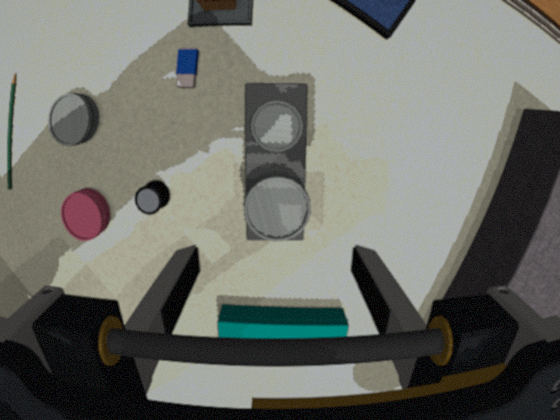

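The carton is standing in the square tray, upright. In the wrist view the wide tin is centred at (277,208), between the fingers. Descending to grip it.

```bash
python3 -m inch '[[1,0.001,-0.001,-0.03,0,0,0],[1,0,0,-0.04,0,0,0],[1,0,0,-0.04,0,0,0],[1,0,0,-0.021,0,0,0],[0.5,0,0,0,0,0,0],[0.5,0,0,0,0,0,0],[0.5,0,0,0,0,0,0],[0.5,0,0,0,0,0,0],[0.5,0,0,0,0,0,0],[0.5,0,0,0,0,0,0]]' 20;  python3 -m inch '[[0.5,0,0,0,0,0,0],[0.5,0,0,0,0,0,0]]'
```

```text
clock: 10.72
position: [0.4423, -0.2576, 0.0469]
eef_rot: [179.9, -0.1, 16.1]
wrist_force: [-0.6, 0.9, 6.8]
gripper_width: 0.655
grasp_force: 20.0
clock: 10.98
position: [0.4423, -0.2575, 0.0469]
eef_rot: [179.9, -0.0, 16.2]
wrist_force: [-1.0, 0.6, 6.5]
gripper_width: 0.651
grasp_force: 20.0
```

```bash
python3 -m inch '[[0.5,0,0,0.01,0,0,0],[0.5,0,0,0.02,0,0,0],[0.5,0,0,0.03,0,0,0],[0.5,0,0,0.04,0,0,0],[0.5,0.001,0.02,0.02,0,0,0],[0.5,0.004,0.04,0,0,0,0],[0.5,0.005,0.05,0,0,0,0],[0.5,0.005,0.05,0,0,0,0],[0.5,0.005,0.05,0,0,0,0],[0.5,0.005,0.047,0,0,0,0]]';  python3 -m inch '[[0.5,0,0,0,0,0,0],[0.5,0,0,0,0,0,0]]'
python3 - <<'E'
from k import *
p,W,o=wcloud('w4'); print(o['position'],o['eef_rot'],o['q']); show(W)
for c,lo,hi in[((o['position'][0],o['position'][1]),.14,.22)]:
    P=band(W,c,.045,lo,hi); print(len(P), len(P)>9 and (rect(P),np.median(P[:,2])))
E
```

```text
clock: 12.22
position: [0.4668, 0.0014, 0.1667]
eef_rot: [180.0, -0.0, 16.2]
wrist_force: [0.2, -0.5, -0.6]
gripper_width: 0.656
grasp_force: 20.0
clock: 12.48
position: [0.4668, -0.0006, 0.1663]
eef_rot: [180.0, -0.0, 16.2]
wrist_force: [0.8, 0.4, -1.6]
gripper_width: 0.655
grasp_force: 20.0
[ 0.46681165 -0.00064053  0.16634862] [ 1.79985833e+02 -5.72254184e-03  1.61655801e+01] [-4.56893229e+00  8.76819519e+00  1.02931180e+02 -1.20798714e-02
  6.82902576e+01  6.92699558e+01]
carton 1111 [ 639.2 -136.1] [36.6 37.7] 14.6 z 45.9 circ [ 639.1 -135.9] 49.6
sq 807 [ 638.5 -137.1] [70.5 70.8] 14.4 z 9.9 circ [ 638.2 -137.2] 97.5
slim 1191 [ 513.8 -235.4] [46.6 45.8] 50.6 z 66.3 circ [ 513.6 -235.6] 48.9
box 3714 [ 476.7 -245.3] [160.8  61.4] 15.9 z 40.0 circ [ 477.  -244.9] 168.8
wm 2331 [473.1   1.7] [48.9 60.8] 17.6 z 24.3 circ [466.6  -0.5] 62.7
sm 280 [649.9  89.3] [10.  37.2] 14.5 z 24.2 circ [654.7  90.5] 37.2
long 1313 [446.3 290.3] [192.2  94.4] 0.9 z 9.6 circ [446.4 289.4] 210.4
12992 ((array([468.3,   4. ]), array([72.2, 63. ]), 72.9), np.float64(0.1858161102069208))
```

View pics/w4.png

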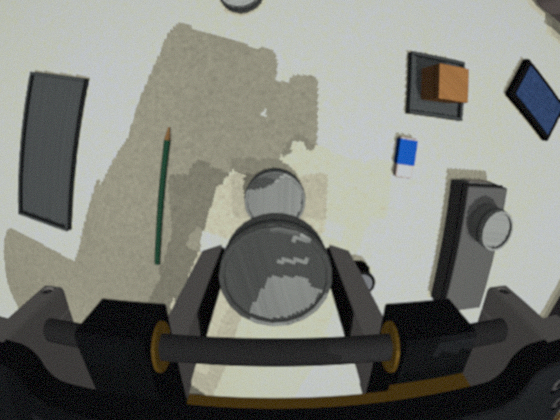

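The wide tin is held level and centred at (275,268), with the mate's lid below at (274,195) and still in place. I'll compare their centres in the same view.

Run:
```python
from k import *
p,W,o=wcloud('w5'); t=o['position']
z=W[...,2]; P=band(W,t[:2],.05,.175,.2)
print(np.histogram(P[:,2],bins=np.arange(.174,.2,.002)))
Q=band(W,t[:2],.033,.182,.2); k,R=cv2.minEnclosingCircle((Q[:,:2]*1000).astype(np.float32)); print(k,2*R,rect(Q),t)
A=np.c_[Q[:,:2],np.ones(len(Q))]; print('tilt',np.degrees(np.linalg.lstsq(A,Q[:,2],rcond=None)[0][:2]))
```

```text
(array([  72,   81,  179,  298,  225, 6012, 1473, 1599,  318,  118,  122,
        130,  139]), array([0.174, 0.176, 0.178, 0.18 , 0.182, 0.184, 0.186, 0.188, 0.19 ,
       0.192, 0.194, 0.196, 0.198, 0.2  ]))
(467.61407470703125, -0.7857566475868225) 65.57315063476562 (array([466.1,  -1.2]), array([61.3, 62.1]), 52.4) [ 0.46680608 -0.00100577  0.16626771]
tilt [-0.04344616  0.06845735]
```

```bash
python3 -m inch '[[0.5,0,0.0005,-0.03,0,0,0],[0.5,0,0,-0.04,0,0,0],[0.5,0,0,-0.04,0,0,0],[0.5,0,0,-0.012,0,0,0],[0.5,0,0,-0.004,0,0,0],[0.5,0,0,-0.003,0,0,0],[0.5,0,0,-0.003,0,0,0],[0.5,0,0,-0.002,0,0,0],[0.5,0,0,0,0,0,0]]'
```

```text
clock: 13.7
position: [0.4669, 0.0002, 0.0321]
eef_rot: [180.0, -0.0, 16.1]
wrist_force: [0.2, -1.0, -1.3]
gripper_width: 0.656
grasp_force: 20.0
```

```bash
python3 -m inch '[[0.5,0,0,-0.001,0,0,0],[0.5,0,0,0,0,0,0]]'; python3 -m inch '[[0.5,0,0,-0.001,0,0,0],[0.5,0,0,0,0,0,0]]'
```

```text
clock: 13.95
position: [0.4669, 0.0002, 0.0311]
eef_rot: [-180.0, 0.0, 16.1]
wrist_force: [-0.1, -0.1, -1.6]
gripper_width: 0.656
grasp_force: 20.0
clock: 14.2
position: [0.467, 0.0002, 0.0309]
eef_rot: [180.0, -0.0, 16.1]
wrist_force: [-5.3, 0.7, 13.0]
gripper_width: 0.656
grasp_force: 20.0
```

Contact came at 30.9 mm, which is the expected seated height. Releasing.

```bash
python3 -m inch '[[0.5,0,0,0.001,0,0,0],[0.9,0,0,0,0,0,0],[0.9,0,0,0,0,0,0],[0.9,0,0,0,0,0,0],[0.9,0,0,0,0,0,0],[0.9,0,0,0.02,0,0,0],[0.9,0,0,0.04,0,0,0],[1,0,0,0.05,0,0,0],[1,0,0,0.04,0,0,0],[1,0,0,0,0,0,0]]'
python3 -m inch '[[1,0.008,-0.04,0,0,0,0],[1,0.008,-0.05,0,0,0,0],[1,0.008,-0.05,0,0,0,0],[1,0.008,-0.05,0,0,0,0],[1,0.015,-0.046,0,0,0,0],[1,0,0,0,0,0,0],[1,0,0,0,0,0,0]]'
python3 - <<'E'
from k import *
p,W,o=wcloud('w6'); print(o['position'],o['eef_rot'],o['q']); show(W)
for n in('top','scene'):
    p,d=snap(n,n+'2'); print(n); show(cloud(n,d))
E
```

```text
clock: 15.45
position: [0.468, 0.0001, 0.1837]
eef_rot: [179.9, -0.3, 16.1]
wrist_force: [0.2, -0.1, -1.1]
gripper_width: 1.002
grasp_force: 0.0
clock: 16.32
position: [0.5134, -0.2352, 0.1799]
eef_rot: [-179.9, 0.1, 16.1]
wrist_force: [1.1, -0.1, 0.6]
gripper_width: 0.998
grasp_force: 0.0
[ 0.51343688 -0.23519942  0.17991439] [-1.79917942e+02  7.15268542e-02  1.61390320e+01] [-2.83318522e+01  2.03402139e+01  8.64465967e+01  8.82016339e-03
  7.33217169e+01  4.55266276e+01]
carton 1363 [ 639.5 -136.2] [36.7 36.7] 14.6 z 46.1 circ [ 639.4 -136.5] 49.3
sq 974 [ 638.9 -137.4] [70.6 70.7] 13.6 z 9.9 circ [ 639.  -137.4] 97.8
slim 1974 [ 514.8 -236.7] [45.9 45.9] 40.5 z 66.4 circ [ 514.6 -236.3] 46.8
box 5914 [ 477.5 -245.5] [159.2  59.7] 15.9 z 40.1 circ [ 477.5 -245.5] 168.6
wm 554 [475.  -14.8] [62.6 30.4] 31.8 z 27.6 circ [467.1  -2. ] 62.6
sm 755 [663.5  92.2] [36.6 47.3] 2.7 z 24.2 circ [669.1  92.7] 48.1
wm2 1892 [466.5  -0.6] [61.1 62.3] 32.7 z 50.4 circ [466.6  -0.5] 63.3
top
carton 229 [ 641.1 -137.5] [37.  37.6] 13.9 z 47.4 circ [ 642.  -137.4] 49.3
sq 203 [ 641.  -138.8] [70.5 
[... 210 characters left out ...]
.9] 23.6 z 51.9 circ [468.2  -1.6] 62.4
long 499 [449.5 293.8] [195.1 104.1] 1.7 z 9.7 circ [450.2 295.4] 218.4
scene
carton 341 [ 640.2 -134.4] [38.7 36. ] 15.1 z 48.3 circ [ 640.6 -134.7] 48.1
sq 360 [ 639.4 -135.7] [72.9 69.8] 13.8 z 12.1 circ [ 639.1 -135.7] 96.9
slim 371 [ 516.1 -234.4] [45.2 46.3] 81.9 z 68.9 circ [ 515.6 -235.8] 49.2
box 1008 [ 476.7 -244.5] [164.4  60.1] 15.9 z 42.5 circ [ 476.9 -243.9] 171.5
wm 248 [486.4   2.2] [27.3 59.8] 3.1 z 28.0 circ [473.9   1.5] 59.8
sm 520 [669.3  95.1] [44.8 46.4] 86.2 z 26.9 circ [668.9  95.5] 47.7
wm2 547 [467.2   1.5] [63.7 61.5] 41.9 z 52.9 circ [466.    1.6] 66.5
long 629 [447.  291.7] [197.   92.7] 1.2 z 11.1 circ [445.9 291.7] 212.8
```

The wide tin is nested (lid at 52 mm, mate not moved). Now the slim tin.

```bash
python3 -m inch '[[0.9,0.0015,-0.001,-0.03,0,0,0],[0.8,0,0,-0.04,0,0,0],[0.8,0,0,-0.04,0,0,0],[0.8,0,0,-0.022,0,0,0],[0.3,0,0,0,0,0,0],[0.3,0,0,0,0,0,0],[0.3,0,0,0,0,0,0],[0.3,0,0,0,0,0,0],[0.3,0,0,0,0,0,0],[0.3,0,0,0,0,0,0]]' 20;  python3 -m inch '[[0.3,0,0,0,0,0,0],[0.3,0,0,0,0,0,0],[0.3,0,0,0,0,0,0]]'
```

```text
clock: 17.73
position: [0.5159, -0.2369, 0.0502]
eef_rot: [179.9, -0.1, 16.1]
wrist_force: [-0.5, 2.3, 6.3]
gripper_width: 0.485
grasp_force: 20.0
clock: 18.1
position: [0.5159, -0.2369, 0.0502]
eef_rot: [179.9, -0.1, 16.1]
wrist_force: [-1.9, 1.5, 7.4]
gripper_width: 0.482
grasp_force: 20.0
```

```bash
python3 -m inch '[[0.3,0,0,0.01,0,0,0],[0.3,0,0,0.02,0,0,0],[0.3,0,0,0.04,0,0,0],[0.3,0.005,0.011,0.04,0,0,0],[0.3,0.015,0.03,0.01,0,0,0],[0.3,0.02,0.045,0,0,0,0],[0.3,0.023,0.05,0,0,0,0],[0.3,0.023,0.05,0,0,0,0],[0.3,0.023,0.05,0,0,0,0],[0.3,0.023,0.05,0,0,0,0]]';  python3 -m inch '[[0.3,0.022,0.044,0,0,0,0],[0.3,0,0,0,0,0,0],[0.3,0,0,0,0,0,0],[0.3,0,0,0,0,0,0]]'
python3 - <<'E'
from k import *
p,W,o=wcloud('w7'); print(o['position'],o['eef_rot'],o['q']); show(W)
t=o['position']
P=band(W,t[:2],.027,t[2]+.014,t[2]+.024); print(len(P),rect(P),np.median(P[:,2]))
A=np.c_[P[:,:2],np.ones(len(P))]; print('tilt',np.degrees(np.linalg.lstsq(A,P[:,2],rcond=None)[0][:2]))
E
```

```text
clock: 19.35
position: [0.6479, 0.0509, 0.1698]
eef_rot: [180.0, -0.0, 16.1]
wrist_force: [-0.3, -1.1, -0.5]
gripper_width: 0.483
grasp_force: 20.0
clock: 19.85
position: [0.6692, 0.092, 0.1695]
eef_rot: [180.0, -0.0, 16.1]
wrist_force: [-0.4, 0.9, -1.4]
gripper_width: 0.484
grasp_force: 20.0
[0.66920811 0.09204955 0.1694893 ] [ 1.79992286e+02 -1.05690490e-02  1.60705769e+01] [ 4.72820318e+00  3.50775606e+01  6.62806045e+01 -5.59476998e-03
  7.86299551e+01  7.86587294e+01]
carton 762 [ 640.2 -135.5] [37.  38.1] 15.7 z 45.9 circ [ 639.7 -135.4] 49.8
sq 615 [ 638.7 -136.2] [71.1 70.2] 13.6 z 10.1 circ [ 639.9 -135.5] 96.1
box 602 [ 494.  -226.1] [86.8 32.8] 16.1 z 40.2 circ [ 494.1 -226.4] 91.1
sm 1636 [669.1  94.2] [45.9 45.7] 15.8 z 24.4 circ [668.8  94.1] 46.9
wm2 1144 [461.  -1.] [51.7 61.9] 15.2 z 50.4 circ [4.663e+02 3.000e-01] 62.6
long 637 [447.1 291.1] [192.6  92.7] 0.4 z 9.7 circ [450.7 290.9] 203.8
5120 (array([668.7,  90.4]), array([45.4, 50. ]), 24.4) 0.18564710052388184
tilt [0.14299422 0.10464584]
```

View pics/w7.png

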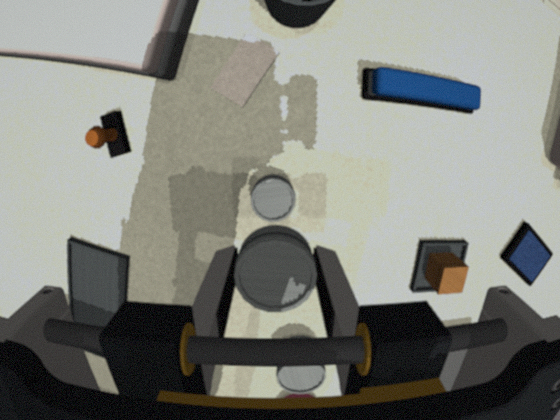

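The slim tin is held level at (275,267), with the slim mate at (272,197). I'll shift 2 mm and lower it.

```bash
python3 -m inch '[[0.3,0.0006,0.002,-0.03,0,0,0],[0.3,0,0,-0.04,0,0,0],[0.3,0,0,-0.04,0,0,0],[0.3,0,0,-0.012,0,0,0],[0.3,0,0,-0.004,0,0,0],[0.3,0,0,-0.003,0,0,0],[0.3,0,0,-0.003,0,0,0],[0.3,0,0,-0.002,0,0,0],[0.3,0,0,0,0,0,0]]'; python3 -m inch '[[0.3,0,0,-0.001,0,0,0],[0.3,0,0,0,0,0,0]]'
```

```text
clock: 21.02
position: [0.67, 0.0952, 0.0351]
eef_rot: [180.0, -0.0, 16.1]
wrist_force: [-0.5, 0.2, -0.9]
gripper_width: 0.487
grasp_force: 20.0
clock: 21.28
position: [0.6701, 0.0952, 0.0343]
eef_rot: [180.0, -0.0, 16.1]
wrist_force: [0.1, 0.7, -0.1]
gripper_width: 0.484
grasp_force: 20.0
```

```bash
python3 -m inch '[[0.3,0,0,-0.001,0,0,0],[0.3,0,0,0,0,0,0]]'
```

```text
clock: 21.52
position: [0.6703, 0.0953, 0.0342]
eef_rot: [180.0, -0.1, 16.1]
wrist_force: [-3.3, 0.6, 8.5]
gripper_width: 0.487
grasp_force: 20.0
```

Seated at the expected height (34.2 mm). I'll release, go back over the box and look.

```bash
python3 -m inch '[[0.3,0,0,0.001,0,0,0],[0.75,0,0,0,0,0,0],[0.75,0,0,0,0,0,0],[0.75,0,0,0,0,0,0],[0.75,0,0,0,0,0,0],[0.75,0,0,0.02,0,0,0],[0.9,0,0,0.04,0,0,0],[1,0,0,0.05,0,0,0],[1,0,0,0.04,0,0,0],[1,-0.02,-0.035,0,0,0,0]]'
python3 -m inch '[[1,-0.028,-0.05,0,0,0,0],[1,-0.028,-0.05,0,0,0,0],[1,-0.028,-0.05,0,0,0,0],[1,-0.028,-0.05,0,0,0,0],[1,-0.028,-0.05,0,0,0,0],[1,-0.03,-0.055,0,0,0,0],[1,0,0,0,0,0,0],[1,0,0,0,0,0,0]]'
python3 - <<'E'
from k import *
p,W,o=wcloud('w8'); print(o['position'],o['eef_rot'],o['q']); show(W)
for n in('top','scene'):
    p,d=snap(n,n+'3'); print(n); show(cloud(n,d))
E
```

```text
clock: 22.78
position: [0.6514, 0.0614, 0.1892]
eef_rot: [179.9, -0.4, 16.3]
wrist_force: [1.3, 0.1, -1.5]
gripper_width: 1.001
grasp_force: 0.0
clock: 23.78
position: [0.4804, -0.2445, 0.1851]
eef_rot: [180.0, -0.1, 16.1]
wrist_force: [0.8, -0.3, -0.2]
gripper_width: 1.0
grasp_force: 0.0
[ 0.48035062 -0.24446503  0.18507882] [ 1.79957384e+02 -5.81888807e-02  1.61229846e+01] [-3.08734385e+01  1.67337836e+01  9.05107090e+01  1.41287536e-02
  7.26846553e+01  4.29994017e+01]
carton 1260 [ 639.3 -136.3] [36.5 36.7] 14.9 z 46.0 circ [ 639.4 -136.2] 49.7
sq 901 [ 638.9 -137.4] [71.  70.4] 14.3 z 9.9 circ [ 638.4 -137.9] 97.6
box 8392 [ 477.3 -245.9] [158.7  60. ] 15.8 z 40.1 circ [ 477.4 -245.7] 168.7
wm 531 [474.7 -14.6] [62.8 31.4] 28.5 z 27.8 circ [468.2  -2.6] 62.8
sm 73 [647.1  89.6] [ 4.2 24.1] 11.8 z 23.8 circ [648.8  89.9] 24.1
wm2 1945 [466.6  -1.2] [62.1 61.5] 82.8 z 50.4 circ [465.9  -1.1] 63.9
top
carton 229 [ 641.5 -137.2] [36.2 36.8] 16.2 z 47.3 circ [ 641.8 -137.3] 49.3
sq 203 [ 641.5 -138.7] [70.5 70.7] 14.4 z 11.1 circ [ 640.4 -138.5] 96.2
box 67 [ 528.5 -215.4] [44.4 92.5
[... 268 characters left out ...]
3.8 46.1] 89.5 z 52.0 circ [670.5  92.7] 46.7
long 485 [448.2 306.9] [192.  137.9] 1.2 z 10.0 circ [447.8 295.5] 214.2
scene
carton 349 [ 639.7 -134.5] [39.4 35.9] 15.2 z 48.2 circ [ 639.8 -134.9] 51.0
sq 368 [ 639.6 -135.9] [72.5 70. ] 14.8 z 12.0 circ [ 639.8 -135. ] 95.8
box 1463 [ 478.2 -244. ] [163.5  60. ] 15.9 z 42.5 circ [ 477.8 -243.3] 170.7
wm 250 [486.8   2.4] [28.2 60. ] 4.3 z 27.9 circ [474.8   1.5] 60.1
sm 229 [681.1  93. ] [46. 24.] 78.1 z 28.1 circ [670.6  95.3] 46.0
wm2 543 [467.8   1.3] [61.3 62.2] 76.4 z 53.1 circ [467.3   0.7] 65.2
sm2 496 [669.2  95.3] [44.1 46.3] 87.6 z 52.9 circ [669.4  95.6] 48.1
long 618 [446.9 291.8] [195.7  94. ] 1.0 z 11.1 circ [447.8 291.1] 211.7
```

Both tins are nested (lids at 52 mm). Now the slide box.

```bash
python3 -m inch '[[1,-0.0025,-0.001,-0.04,0,0,0],[1,0,0,-0.05,0,0,0],[1,0,0,-0.05,0,0,0],[1,0,0,-0.027,0,0,0],[1,0,0,0,0,0,0],[0.5,0,0,0,0,0,0],[0.5,0,0,0,0,0,0],[0.5,0,0,0,0,0,0],[0.5,0,0,0,0,0,0],[0.5,0,0,0,0,0,0]]' 45;  python3 -m inch '[[0.5,0,0,0,0,0,0],[0.5,0,0,0,0,0,0],[0.5,0,0,0,0,0,0]]'
```

```text
clock: 25.18
position: [0.4778, -0.2458, 0.0176]
eef_rot: [180.0, -0.0, 16.1]
wrist_force: [-1.3, 0.0, 7.3]
gripper_width: 0.639
grasp_force: 45.0
clock: 25.55
position: [0.4778, -0.2458, 0.0176]
eef_rot: [180.0, -0.0, 16.1]
wrist_force: [-1.4, 1.6, 6.4]
gripper_width: 0.638
grasp_force: 45.0
```

```bash
python3 -m inch '[[0.5,0,0,0.01,0,0,0],[0.5,0,0,0.03,0,0,0],[0.5,0,0,0.04,0,0,0],[0.5,0,0,0.04,0,0,0],[0.5,0,0.02,0.02,0,0,0],[0.5,0,0.04,0,0,0,-0.2],[0.5,0,0.05,0,0,0,-0.2],[0.5,0,0.05,0,0,0,-0.2],[0.5,0,0.05,0,0,0,-0.2],[0.5,0,0.05,0,0,0,-0.2]]';  python3 -m inch '[[0.5,-0.005,0.05,0,0,0,-0.2],[0.5,-0.005,0.05,0,0,0,-0.2],[0.5,-0.005,0.05,0,0,0,-0.2],[0.5,-0.005,0.05,0,0,0,-0.2],[0.5,-0.005,0.05,0,0,0,-0.1],[0.5,-0.005,0.026,0,0,0,0],[0.5,0,0,0,0,0,0],[0.5,0,0,0,0,0,0]]'
python3 - <<'E'
from k import *
p,W,o=wcloud('w9'); print(o['position'],o['eef_rot'],o['q']);
t=o['position']
P=band(W,t[:2],.1,t[2]+.01,t[2]+.03); P=P[abs(P[:,1]-t[1])<.035]; print(len(P),rect(P),np.median(P[:,2]))
A=np.c_[P[:,:2],np.ones(len(P))]; print('tilt',np.degrees(np.linalg.lstsq(A,P[:,2],rcond=None)[0][:2]))
E
```

```text
clock: 26.8
position: [0.477, 0.0159, 0.1573]
eef_rot: [-180.0, 0.0, 8.1]
wrist_force: [0.5, -0.1, -5.4]
gripper_width: 0.638
grasp_force: 45.0
clock: 27.8
position: [0.4475, 0.2897, 0.157]
eef_rot: [180.0, 0.0, 0.9]
wrist_force: [-0.4, 0.3, -4.6]
gripper_width: 0.636
grasp_force: 45.0
[0.44751954 0.28965752 0.15701107] [1.79974064e+02 2.14144290e-02 9.37778053e-01] [ 2.89826510e+01  1.76326689e+01  9.32637870e+01 -1.37218935e-02
  6.91346386e+01  1.18049759e+02]
25803 (array([447.3, 289.5]), array([160.3,  70. ]), 1.0) 0.17946584157471293
tilt [-0.26882393  0.00614272]
```

View pics/w9.png

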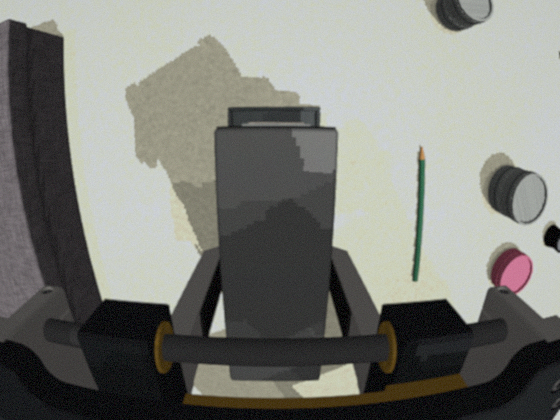

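The box is held level and lined up over the long tray, whose far rim shows at (275,115). The two nested stacks are at right. Lowering.

```bash
python3 -m inch '[[0.5,0,0,-0.03,0,0,0],[0.5,0,0,-0.04,0,0,0],[0.5,0,0,-0.04,0,0,0],[0.5,0,0,-0.015,0,0,0],[0.5,0,0,-0.006,0,0,0],[0.5,0,0,-0.002,0,0,0],[0.5,0,0,-0.001,0,0,0],[0.5,0,0,0,0,0,0]]'; python3 -m inch '[[0.5,0,0,-0.001,0,0,0],[0.5,0,0,0,0,0,0]]'
```

```text
clock: 28.85
position: [0.4479, 0.2905, 0.0237]
eef_rot: [-180.0, -0.1, 0.9]
wrist_force: [-0.6, 0.1, -4.4]
gripper_width: 0.636
grasp_force: 45.0
clock: 29.1
position: [0.4476, 0.2903, 0.0221]
eef_rot: [-180.0, -0.0, 0.9]
wrist_force: [0.7, -0.4, -5.1]
gripper_width: 0.633
grasp_force: 45.0
```

```bash
python3 -m inch '[[0.5,0,0,-0.0007,0,0,0],[0.5,0,0,0,0,0,0]]'; python3 -m inch '[[0.85,0,0,0,0,0,0],[0.85,0,0,0,0,0,0],[0.85,0,0,0,0,0,0],[0.85,0,0,0,0,0,0],[0.85,0,0,0.02,0,0,0],[0.9,0,0,0.04,0,0,0],[1,0,0,0.05,0,0,0],[1,0,0,0.05,0,0,0],[1,0,0,0,0,0,0],[1,0,0,0,0,0,0]]'
python3 - <<'E'
from k import *
L.append(('boxin',(.448,.29),.12,.035,.06))
p,W,o=wcloud('w10'); print(o['position'],o['eef_rot']); show(W)
for n in('top','scene'):
    p,d=snap(n,n+'4'); print(n); show(cloud(n,d))
E
```

```text
clock: 29.35
position: [0.4476, 0.2904, 0.0216]
eef_rot: [-180.0, -0.0, 1.0]
wrist_force: [-2.2, -1.5, 0.6]
gripper_width: 0.637
grasp_force: 45.0
clock: 30.6
position: [0.4472, 0.2901, 0.1805]
eef_rot: [180.0, 0.1, 0.9]
wrist_force: [0.2, 0.1, -0.2]
gripper_width: 1.003
grasp_force: 0.0
[0.44723112 0.29013719 0.1804611 ] [1.79973158e+02 5.23594653e-02 9.44445430e-01]
sq 94 [ 635.3 -102.2] [15.2 64.6] 89.3 z 9.5 circ [ 635.2 -109.6] 64.6
wm 544 [468.2  18.1] [29.4 62.7] 83.0 z 27.5 circ [466.4   3.5] 62.7
sm 409 [657.8 104.1] [46.  21.4] 45.4 z 27.1 circ [664.9  97. ] 46.1
wm2 1549 [465.6   0.8] [62.2 61. ] 71.6 z 50.3 circ [4.664e+02 4.000e-01] 64.1
sm2 853 [660.9  93.6] [31.5 47.3] 13.7 z 50.2 circ [667.2  95.1] 47.5
long 1581 [446.  290.7] [192.2  92.9] 1.3 z 9.8 circ [445.7 290.8] 212.4
boxin 8948 [447.2 290.3] [159.7  60.2] 0.7 z 44.1 circ [447.3 290.6] 169.2
top
carton 227 [ 642.  -137.2] [37.8 37. ] 15.4 z 47.1 circ [ 642.  -137.3] 49.2
sq 216 [ 640.9 -138.8] [70.4 71. ] 13.9 z 11.6 circ [ 639.8 -138. ] 96.5
wm 31 [447.6  -0.8] [58.1 21.2] 86.3 z 23.9 circ [458.2  -1.5] 58.1
s
[... 236 characters left out ...]
  80.5] 26.6 z 10.7 circ [448.7 289.1] 209.6
boxin 290 [455.5 276.5] [141.8  30.8] 23.3 z 44.8 circ [450.8 287.4] 141.8
scene
carton 349 [ 639.9 -134.7] [39.6 36. ] 14.2 z 48.2 circ [ 640.3 -134.6] 48.7
sq 354 [ 639.4 -135.8] [72.1 69.9] 14.5 z 11.8 circ [ 639.4 -135.5] 96.5
wm 247 [486.7   1.9] [26.3 59.7] 2.4 z 27.3 circ [475.7   1.5] 59.9
sm 227 [681.2  93.8] [45.9 22.4] 81.5 z 28.0 circ [671.   95.3] 45.9
wm2 543 [466.6   0.7] [63.4 61.2] 20.9 z 53.0 circ [467.3   1.1] 65.2
sm2 506 [669.2  95.7] [46.  45.7] 21.8 z 53.0 circ [669.3  95.9] 49.0
long 487 [448.6 291.4] [195.4  92.3] 1.2 z 11.6 circ [447.8 291.4] 211.5
boxin 1557 [448.  291.1] [163.3  61. ] 0.8 z 46.7 circ [448.3 291.1] 169.9
```

View pics/scene4.png

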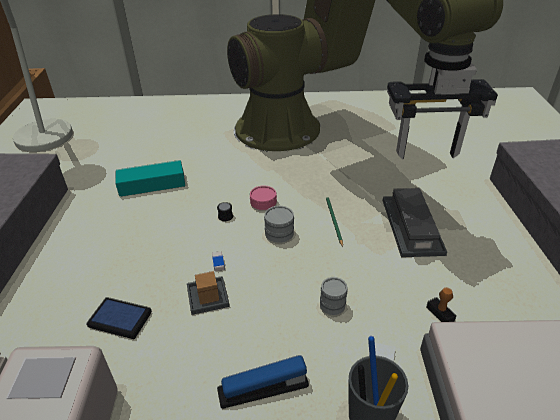

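The scene shows the carton in its tray (206,290), the wide stack at (279,223), the slim stack at (333,295) and the box in the long tray (414,220). The gripper is clear of everything, so I'm handing in.

```bash
python3 -c "
from rig import r
print(r.close_job())"
```

```text
the job is handed in; nothing more can be done
None
```

The job is handed in at about 31 s: the carton is flat in the square tray, both tins are nested on their grey mates, and the grey slide box is flat in the long tray, all checked in the camera images; the verdict was not shown.

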